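# Put the glued signal box in the gluing clamp and latch the jaw on it

## Task

The little signal box on the plywood board has just been glued: set it upright in the gluing clamp, lengthways between the two low guide strips, then squeeze the release lever against the thumb post, keep it squeezed while you slide the jaw up until the sprung pad presses the box firmly but gently against the cork-faced setting screw, and let go so that the latch drops fully into a notch and holds it there. Do not squash the fresh joints, and leave the glue, paint pots and screwdriver where they are.

Things in the scene. Friction and masses are not known exactly. Their poses are not given: they have to be found in the camera images.
- signal_box: THE WORK PIECE: loose model signal box on the board, left of the clamp (not its twin by the sidings); grey walls, flat green roof, 55 g. Walls 44 mm wide (its x), 70 mm long (its y), 55 mm high; the roof, 52 x 78 mm, lies on them 55 to 60 mm up (4 mm overhang), a hatch reaches 66 mm. Origin: centre of the underside; z up. Grasp from above across the 52 mm roof edges, 57 mm up.
- clamp: Aluminium gluing clamp, fixed on a plywood board (top at z = 0.023) laid over the tracks. Origin: middle of the bed's underside. y = slide direction, from the sliding jaw to the fixed grey head; x across. Bed 72 mm wide, y -150 to +148 mm, its top 14 mm above the origin, with a toothed rack sunk along the middle. Head y 128 to 148 mm, 54 mm high; the screw's knob behind it reaches y 206 mm.
- guide_mid (a point): Point on the bed midway between two low guide strips (6 mm high, inner faces 26 mm to either side in x, 80 mm long in y), 65 mm to +y of the clamp's origin. The setting screw's cork face (30 mm wide, 6 to 40 mm over the bed) stands 15 to 55 mm to +y of it: set anew each time, NOT measured, so feel or see it. A box set down with its middle 27 mm to -y of this point clears screw and jaw.
- jaw_slide (a joint): Slide of the jaw in m: 0 fully open, up to 0.096, grows towards the head. Sliding takes about 2 N. The pawl locks it both ways at every 6 mm (0, 0.006, 0.012 ...; about 0.5 mm play either way). It may start with the pawl on a tooth. At slide = j the free pad's face stands at clamp y = j - 0.025.
- release_lever (a joint): Release lever, rad. 0 = let go, pawl fully down in a notch; about 0.18 = pawl standing on a tooth top, not latched; above 0.19 the jaw slides freely; 0.26 = fully squeezed. A spring returns it: 6 N at the finger bar at 0, 10 N when fully squeezed.
- squeeze_point (a point): Point on the jaw midway between thumb post and lever, 84 mm above the clamp's origin: tool centre here, pointing down, fingers closing along the clamp's y. Thumb post: black paddle 30 mm wide, 60 to 104 mm above the clamp's origin, outer face 23 mm to -y of this point. Lever's outer side is 23 mm to +y: 46 mm over both, about 31 mm squeezed. The jaw plate under the lever is 52 mm high.
- lever_bar (a point): Centre of the lever's upper round black finger bar (10 mm thick, 32 mm long across the clamp), 86 mm above the clamp's origin when let go; it swings with the lever. A full squeeze pulls it about 16 mm towards the thumb post (-y) and lifts it 4 mm.
- jaw: The grey sliding jaw with post, lever and a sprung pad in front. Frame: the clamp's axes, origin level with its underside, under the lever's hinge; 110 mm to -y of the clamp's origin at slide 0. Pad: cork face 28 x 30 mm, 20 to 52 mm up, 85 mm to +y of the origin; its spring gives by up to 16 mm, 1 N per mm (not measured), then is solid. Right is 3 to 11 N on the box; over 14 N breaks the joints.
- glue_bottle: Bystander: white glue bottle with red nozzle, 34 mm across, 104 mm high, origin under its centre.
- paint_pot_a: Bystander: brown paint pot with white cap, 33 mm across, 30 mm high, origin under its centre.
- paint_pot_b: Bystander: green paint pot with white cap, 33 mm across, 30 mm high, origin under its centre.
- screwdriver: Bystander: screwdriver lying on the board, 146 x 22 x 22 mm, origin under its middle.

How it is judged:
On the way, in this order (a step that is already met when the one before it is completed fails the run):
1. the signal box stands upright on the clamp's bed between the guide strips (x of signal_box in the frame of clamp between -0.006 and 0.006 m and z of signal_box in the frame of clamp between 0.01 and 0.0165 m and y of signal_box in the frame of clamp between 0.01 and 0.1 m and angle between the y axis of signal_box and the y axis of clamp, either way round below 0.12 rad and angle between signal_box's own z axis and vertical below 0.08 rad), for 0.2 s.
2. with the release lever lifted, the jaw has been slid up until its pad touches the box (value of joint release_lever above 0.12 rad and contact force between jaw and signal_box above 0.7 N), for 0.1 s.
At the end, for the whole second after the job is handed in: The box stands upright (within 5 degrees) on the bed between the guide strips, square within 7 degrees; the lever is back within 0.06 rad of 0 (pawl down in a notch); the pad presses the box with 2.5 to 11.5 N; all at rest (all of step 1 and value of joint release_lever below 0.06 rad and contact force between jaw and signal_box between 2.5 and 11.5 N and linear speed of signal_box below 0.01 m/s and velocity of joint jaw_slide between -0.005 and 0.005 m/s); the robot touches nothing.
It fails at once if the pad pressed the fresh glue joints with more than 14 N (contact force between jaw and signal_box above 14 N).
It fails at once if a bystander (glue bottle, paint pot, screwdriver) was shifted by more than 25 mm (distance of any of glue_bottle, paint_pot_a, paint_pot_b, screwdriver from where it was at the start of the episode above 0.025 m).
It fails at once if the glue bottle was knocked over (angle between glue_bottle's own z axis and vertical above 0.5 rad).
It also fails if it takes over 72 s, if anything falls off the work surface, if the arm or the gripper's body presses on something with over 40 N, if the wrist force passes 120 N, or if a joint passes its speed limit or range.

## Robot

A 6-joint arm with a two-finger parallel gripper is mounted at the origin on a cart in front of the work surface, level with it; the furniture and walls round the work are solid. World frame = base frame: x ahead of the robot, y to its left, z up, the work surface at z = 0. Lengths are in m, angles in rad, forces in N, time in s.
With the tool pointing down it reaches from about 0.275 to 0.85 m from the base axis. Payload 19 kg.
Tool frame: the origin (TCP) lies between the finger pads, 19 mm behind the fingertips; this is the grasp point; z points along the fingers, y is the line along which they close (so a half turn about z gives the same grasp; the last joint's range is limited). The gripper opens to 85 mm and grips with 20 to 120 N. Pads are 22 mm wide; open, the fingers measure 114 mm over their backs; the gripper's body (76 mm by 85 mm) begins 54 mm behind the grasp point. The pads swing forward as they close: fully open they stand 13 mm farther back than shut.
Start: joints at [1.148, 0.15, 1.437, -0, 1.554, -0.134], TCP at [0.164, 0.551, 0.25] pointing down, gripper open.
Joint ranges: [-2.8, 2.8], [-0.68, 2.1], [0.12, 2.68], [-1.39, 4.53], [0.16, 2.79], [-2.81, 2.81]. Speed limits (rad/s): [1.89, 1.89, 2.22, 3.01, 3.01, 3.01].

## Interface

Orientations are given as a rotation vector (axis times angle).
In Python, from bench import sensors, cams, robot gives the robot as it stands.
- The arm moves only by the shell command python3 -m handwheel 'ROWS' [FORCE]. ROWS is JSON, a list of rows, each an object of numbers: "x", "y", "z": the shift along the tool's x, y, z in m; "spin": the turn about the tool's z in degrees; "jaw": the opening, from 0 (shut) to 1 (fully open). In form: [{"x": .., "y": .., "z": .., "spin": .., "jaw": ..}, ...]. A call has 1 to 8 rows; each row is the pose to reach, as a shift and turn from the pose commanded when the call began, along the tool's axes at that moment; what a row does not reach only later rows make up. A row lasts 1/8 s, in which the tool goes at most 62.5 mm and 10.7 degrees, less where a joint would pass 70% of its speed; a pose out of reach is approached as far as the arm can. A call with a gripper value outside its range is refused whole. The fingers move at their own pace and stop on an object; FORCE is the grip in N (left out, the last holds). Time passes only in rows, so rows that repeat a pose let the fingers close. It gives the time, the measured TCP pose, the force, the opening and the grip force at its end, in the units of the state.
- sensors.read_state(): the state, without advancing time (a new reading comes with each control period).
- cams.grab_frame(name): name is "scene" or "side" or "wrist"; returns the picture (480x640x3 uint8, red, green, blue); there is no depth.
- cams.camera_params(name): a dict with "intrinsics" (3x3 intrinsics, pixels), "R" (3x3) and "t" (3): a world point X has camera coordinates R X + t. Camera axes: x right, y down, z forward; pixel columns grow to the right and rows downward; lengths in m; the calibration is good to about 2 mm. A picture is of the moment at which its call begins: read the wrist's pose just before it. camera_params takes no time and is no camera call; for the wrist camera it gives the pose at the moment of the call.
- robot.close_job(): hands the job in; it is judged then, once.
The state is a dict: "time": time; "qpos": joint angles; "qd": joint speeds; "effort": joint torques, N m; "position": TCP position; "tcp_rot": TCP orientation; "contact_force": force on the tool from outside, world axes, zero at the start; "torque": the same for the moment, N m; "finger_gap": opening from 0.0 (shut) to 1.0 (fully open); "finger_force": force on a finger pad.
Only numpy, scipy, OpenCV 4.12 (cv2) and the standard library are available. Lean on these libraries where they do the work, as an engineer would, in place of code of your own. Each camera call takes 0.05 s, during which the arm holds its last target. There are 200 camera calls.

## Working session

There is one attempt and no reset: what is moved stays moved. The work goes in short steps, Python scripts to look and compute and a shell command to move; the robot and the scene stay as the last step left them, time stands still between calls to the robot, and variables do not carry over. Pictures are saved under pics/ and viewed, at most 10 in all, crops included, and the job is handed in when it is done.

```bash
mkdir -p pics; ls
python3 - <<'E'
from bench import sensors,cams,robot
import cv2
s=sensors.read_state();print({k:s[k] for k in('time','position','tcp_rot','finger_gap','contact_force')})
for n in('scene','side'):
    cv2.imwrite(f'pics/{n}0.png',cams.grab_frame(n)[:,:,::-1]);p=cams.camera_params(n);print(n,p)
E
```

```text
pics
{'time': 0.0, 'position': array([0.16368419, 0.55097454, 0.24938549]), 'tcp_rot': array([-4.52020139e-01, -3.10855488e+00,  1.83542098e-03]), 'finger_gap': 1.0013875489653299, 'contact_force': array([-0.2385293 ,  0.0042188 , -0.41540945])}
scene {'intrinsics': array([[540.42874281,   0.        , 318.93730961],
       [  0.        , 540.42874281, 241.30674267],
       [  0.        ,   0.        ,   1.        ]]), 'R': array([[ 0.80884439, -0.5880181 , -0.00233803],
       [-0.2858153 , -0.38967032, -0.87548081],
       [ 0.51388751,  0.70879599, -0.48324722]]), 't': array([-0.34359047,  0.23239273,  0.84475986])}
side {'intrinsics': array([[524.57808547,   0.        , 315.63016903],
       [  0.        , 524.57808547, 242.4739567 ],
       [  0.        ,   0.        ,   1.        ]]), 'R': array([[-0.99123782, -0.13173935,  0.00960893],
       [-0.08869322,  0.60990976, -0.78749197],
       [ 0.0978831 , -0.78144407, -0.61625   ]]), 't': array([0.47712389, 0.09758845, 1.06822564])}
```

View pics/scene0.png

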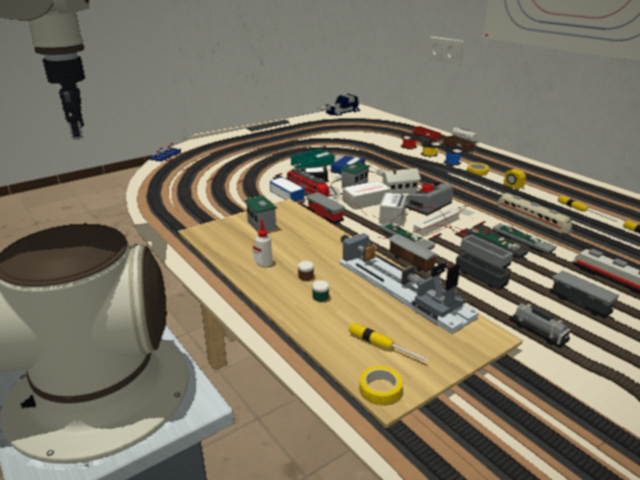

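View pics/side0.png

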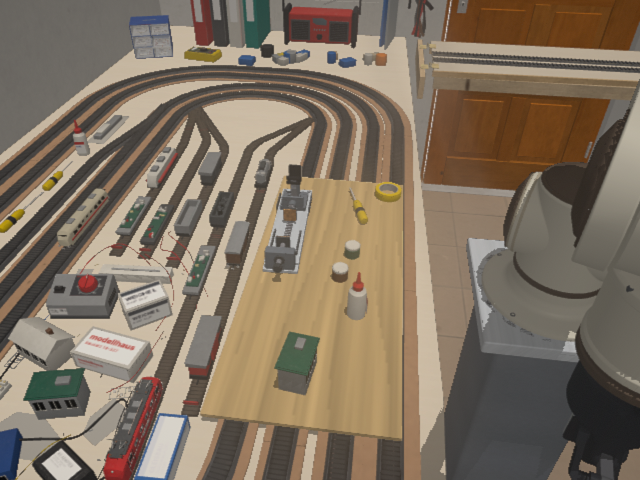

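The scene view shows the signal box at about (261,213), the clamp from head (355,245) to jaw (445,300). The side view shows the box at (297,360), the clamp's head at (280,255) and its jaw at (294,190). The bystanders lie between the clamp and the robot.

```bash
cat > h.py <<'E'
import numpy as np,cv2
from bench import sensors,cams
def ray(p,uv):
    uv=np.asarray(uv,float); K,R,t=p['intrinsics'],p['R'],p['t']
    return -R.T@t, R.T@np.linalg.inv(K)@np.array([uv[0],uv[1],1])
def plane(p,uv,z):
    c,d=ray(p,uv); return c+d*(z-c[2])/d[2]
def proj(p,X):
    q=p['K'] if 'K' in p else p['intrinsics']; v=q@(p['R']@np.asarray(X)+p['t']); return v[:2]/v[2]
def tool():
    s=sensors.read_state(); return s['position'],cv2.Rodrigues(np.asarray(s['tcp_rot']))[0]
def green(im):
    h=cv2.cvtColor(im,cv2.COLOR_RGB2HSV); return cv2.inRange(h,(50,90,30),(95,255,200))
def biggest(m):
    return max(cv2.findContours(m,cv2.RETR_EXTERNAL,cv2.CHAIN_APPROX_NONE)[0],key=cv2.contourArea)
E
python3 - <<'E'
from h import *
im=cv2.imread('pics/side0.png'); p=cams.camera_params('side')
m=green(im[:,:,::-1]); m[:325]=0;m[400:]=0;m[:,:265]=0;m[:,330:]=0
c=biggest(m)[:,0]; P=np.array([plane(p,u,.083)[:2] for u in c],np.float32)
print('box',cv2.minAreaRect(P))
for n,uv,z in[('glue',(357,316),.023),('potA',(340,268),.053),('potB',(352,246),.053),('headtop',(280,250),.077),('bedFL',(265,268),.023),('bedFR',(299,271),.023),('jawpost',(295,170),.127)]: print(n,plane(p,uv,z))
R,t=tool();print(t)
cr=cv2.resize(im[155:290,245:325],None,fx=4.4,fy=4.4,interpolation=cv2.INTER_CUBIC)
sc=cv2.imread('pics/scene0.png')[225:335,330:490]
sc=cv2.resize(sc,None,fx=2.7,fy=2.7,interpolation=cv2.INTER_CUBIC)
o=np.zeros((600,800,3),np.uint8);o[:594,:352]=cr[:594];o[:297,360:792]=sc;cv2.imwrite('pics/crop.png',o)
E
```

```text
Traceback (most recent call last):
  File "h.py", line 15, in biggest
    return max(cv2.findContours(m,cv2.RETR_EXTERNAL,cv2.CHAIN_APPROX_NONE)[0],key=cv2.contourArea)
ValueError: max() iterable argument is empty
```

```bash
cat >> h.py <<'E'
def green(im):
    r,g,b=[im[:,:,i].astype(int) for i in range(3)]
    m=((g>r*1.25+5)&(g>b*1.08)).astype(np.uint8)*255
    return cv2.morphologyEx(m,cv2.MORPH_CLOSE,np.ones((3,3)))
E
python3 - <<'E'
from h import *
im=cv2.imread('pics/side0.png'); p=cams.camera_params('side')
print(im[350,290,::-1],im[345,305,::-1])
m=green(im[:,:,::-1]); m[:325]=0;m[400:]=0;m[:,:265]=0;m[:,330:]=0
c=biggest(m)[:,0]; P=np.array([plane(p,u,.083)[:2] for u in c],np.float32)
print('box',cv2.minAreaRect(P))
for n,uv,z in[('glue',(357,316),.023),('potA',(340,268),.053),('potB',(352,246),.053),('headtop',(280,250),.077),('bedFL',(265,268),.023),('bedFR',(299,271),.023),('jawpost',(295,170),.127)]: print(n,plane(p,uv,z))
R,t=tool();print(t)
cr=cv2.resize(im[155:290,245:325],None,fx=4.4,fy=4.4,interpolation=cv2.INTER_CUBIC)
sc=cv2.imread('pics/scene0.png')[225:335,330:490]
sc=cv2.resize(sc,None,fx=2.7,fy=2.7,interpolation=cv2.INTER_CUBIC)
o=np.zeros((600,800,3),np.uint8);o[:594,:352]=cr[:594];o[:297,360:792]=sc;cv2.imwrite('pics/crop.png',o)
E
```

```text
[76 96 74] [78 94 74]
box ((0.47296780347824097, 0.31954294443130493), (0.008414333686232567, 0.007581532932817936), 47.16802215576172)
glue [0.38413343 0.14956423 0.023     ]
potA [0.42625823 0.05305442 0.053     ]
potB [ 0.4082079 -0.0201846  0.053    ]
headtop [0.54759222 0.04351814 0.077     ]
bedFL [0.58130514 0.04034473 0.023     ]
bedFR [0.51061798 0.03962029 0.023     ]
jawpost [ 0.55426647 -0.18464577  0.127     ]
[[-9.58589544e-01  2.84790985e-01 -4.26163030e-04]
 [ 2.84791261e-01  9.58589143e-01 -8.89799996e-04]
 [ 1.55108237e-04 -9.74320479e-04 -9.99999513e-01]]
```

View pics/crop.png

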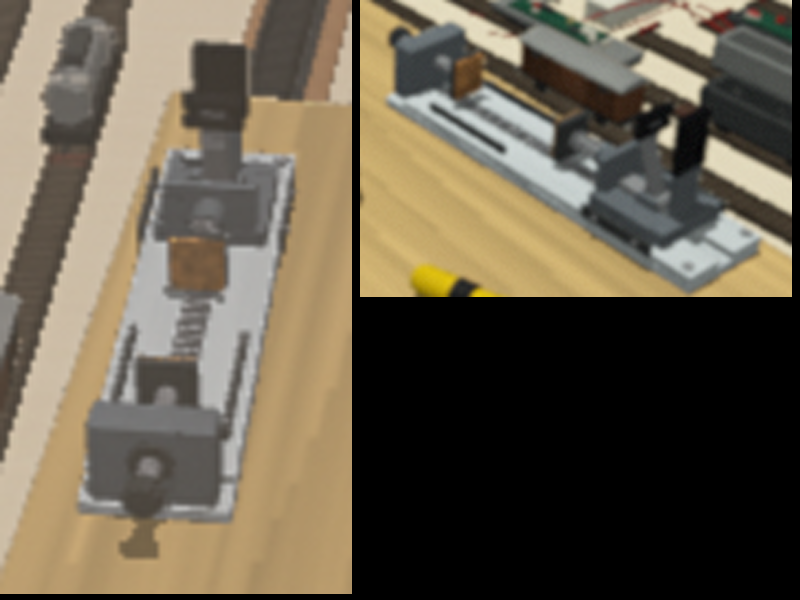

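The crops show the jaw with the lever and post at the far end, the pad cork at (197,263) in the crop, the rack, the guide strips from (125,370) to (240,380), the screw's cork plate at (167,380) and the head. The bed's top corners in the crop are about (79,505), (235,512), (295,155) and (170,151).

```bash
cat >> h.py <<'E'
def green(im):
    r,g,b=[im[:,:,i].astype(int) for i in range(3)]
    m=((g>r*1.18)&(g>b*1.1)).astype(np.uint8)*255
    return cv2.morphologyEx(m,cv2.MORPH_CLOSE,np.ones((5,5)))
E
python3 - <<'E'
from h import *
im=cv2.imread('pics/side0.png'); p=cams.camera_params('side')
m=green(im[:,:,::-1]); m[:325]=0;m[400:]=0;m[:,:265]=0;m[:,330:]=0
c=biggest(m)[:,0]; P=np.array([plane(p,u,.083)[:2] for u in c],np.float32)
print('box',cv2.minAreaRect(P),c.min(0),c.max(0))
C=np.array([plane(p,np.array(u)/4.4+(245,155),.037) for u in[(79,505),(235,512),(295,155),(170,151)]])
print(C); print([np.linalg.norm(C[i]-C[(i+1)%4]) for i in range(4)],C.mean(0))
n,f=C[:2].mean(0),C[2:].mean(0); d=n-f; print('yaw of clamp y',np.degrees(np.arctan2(d[1],d[0])))
E
```

```text
box ((0.47102200984954834, 0.300803542137146), (0.07592643797397614, 0.05117122456431389), 82.52510070800781) [275 333] [318 374]
[[ 0.5801994   0.06204851  0.037     ]
 [ 0.50897331  0.0566797   0.037     ]
 [ 0.52337459 -0.24668384  0.037     ]
 [ 0.59313025 -0.24054052  0.037     ]]
[np.float64(0.07142814440049582), np.float64(0.30370517712462847), np.float64(0.07002565125892016), np.float64(0.30286520065435585)] [ 0.55141939 -0.09212404  0.037     ]
yaw of clamp y 92.5826365233426
```

```bash
R='{"x":-0.366,"y":-0.152,"z":0.0,"spin":81,"jaw":1}'; python3 -m handwheel '[{"x":-0.05,"y":-0.02,"spin":10,"jaw":1},{"x":-0.1,"y":-0.04,"spin":20,"jaw":1},{"x":-0.15,"y":-0.06,"spin":31,"jaw":1},{"x":-0.2,"y":-0.08,"spin":42,"jaw":1},{"x":-0.26,"y":-0.108,"spin":52,"jaw":1},{"x":-0.31,"y":-0.13,"spin":62,"jaw":1},{"x":-0.366,"y":-0.152,"spin":72,"jaw":1},{"x":-0.366,"y":-0.152,"spin":81,"jaw":1}]'
python3 -m handwheel '[{"x":0,"y":0,"z":0,"spin":0,"jaw":1},{"x":0,"y":0,"z":0,"spin":0,"jaw":1}]'
python3 - <<'E'
from h import *
pos,R=tool();im=cams.grab_frame('wrist');p=cams.camera_params('wrist');cv2.imwrite('pics/w1.png',im[:,:,::-1]);print(pos,R,-p['R'].T@p['t'],p['R'],p['intrinsics'][0,0])
m=green(im);c=biggest(m)[:,0];print(c.min(0),c.max(0),cv2.minAreaRect(np.array([plane(p,u,.083)[:2] for u in c],np.float32)))
E
```

```text
time: 0.35
position: [0.1638, 0.5511, 0.2498]
tcp_rot: [-0.452, -3.109, 0.0]
contact_force: [0.6, -0.0, -0.3]
finger_gap: 0.997
finger_force: 0.0
[0.16376504 0.55112905 0.24982937] [[-9.58568327e-01  2.84862681e-01 -1.26479433e-04]
 [ 2.84862706e-01  9.58568284e-01 -2.89462199e-04]
 [ 3.87821950e-05 -3.13498570e-04 -9.99999950e-01]] [0.09885907 0.5708137  0.37323842] [[ 2.84447529e-01  9.58691573e-01  2.67441645e-04]
 [ 9.23891248e-01 -2.74196596e-01  2.66910451e-01]
 [ 2.55958131e-01 -7.56749313e-02 -9.63721298e-01]] 379.33503247328184schema error: expected keys x, y, z, spin, jaw
Traceback (most recent call last):
  File "h.py", line 15, in biggest
    return max(cv2.findContours(m,cv2.RETR_EXTERNAL,cv2.CHAIN_APPROX_NONE)[0],key=cv2.contourArea)
ValueError: max() iterable argument is empty
```

View pics/w1.png

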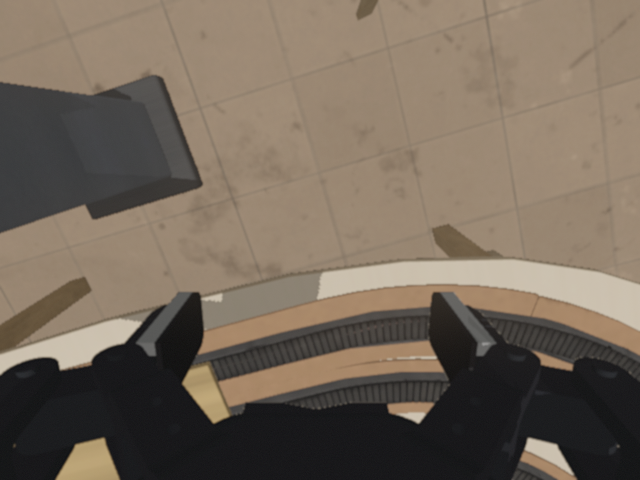

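The wrist picture shows only floor and the table edge: the move was refused because every row needs all keys.

```bash
python3 -m handwheel '[{"x":-0.05,"y":-0.02,"z":0,"spin":10,"jaw":1},{"x":-0.1,"y":-0.04,"z":0,"spin":20,"jaw":1},{"x":-0.15,"y":-0.06,"z":0,"spin":31,"jaw":1},{"x":-0.2,"y":-0.08,"z":0,"spin":42,"jaw":1},{"x":-0.26,"y":-0.108,"z":0,"spin":52,"jaw":1},{"x":-0.31,"y":-0.13,"z":0,"spin":62,"jaw":1},{"x":-0.366,"y":-0.152,"z":0,"spin":72,"jaw":1},{"x":-0.366,"y":-0.152,"z":0,"spin":81,"jaw":1}]'
python3 -m handwheel '[{"x":0,"y":0,"z":0,"spin":0,"jaw":1},{"x":0,"y":0,"z":0,"spin":0,"jaw":1}]'
python3 - <<'E'
from h import *
pos,R=tool();im=cams.grab_frame('wrist');p=cams.camera_params('wrist');cv2.imwrite('pics/w2.png',im[:,:,::-1]);print(pos,R)
m=green(im);c=biggest(m)[:,0];r=cv2.minAreaRect(np.array([plane(p,u,.083)[:2] for u in c],np.float32));print(c.min(0),c.max(0),r)
print('delta tool',R.T@(np.array([*r[0],.080])-pos),'tool y ang',np.degrees(np.arctan2(R[1,1],R[0,1])))
E
```

```text
time: 1.4
position: [0.4739, 0.2985, 0.2495]
tcp_rot: [2.373, 2.058, -0.001]
contact_force: [-0.4, 0.7, -0.1]
finger_gap: 1.005
finger_force: 0.0
time: 1.65
position: [0.4709, 0.3016, 0.2501]
tcp_rot: [2.358, 2.076, 0.0]
contact_force: [-0.0, -0.2, -0.6]
finger_gap: 1.0
finger_force: 0.0
[0.47090484 0.30163974 0.25009206] [[ 1.26838357e-01  9.91923397e-01  7.89060483e-05]
 [ 9.91923399e-01 -1.26838359e-01  2.30924090e-05]
 [ 3.29142145e-05  7.53397525e-05 -9.99999997e-01]]
[284 171] [350 264] ((0.47090649604797363, 0.3000088334083557), (0.07551634311676025, 0.050835371017456055), 82.24302673339844)
delta tool [-0.00162312  0.00019569  0.17009202] tool y ang -7.286931129877223
```

View pics/w2.png

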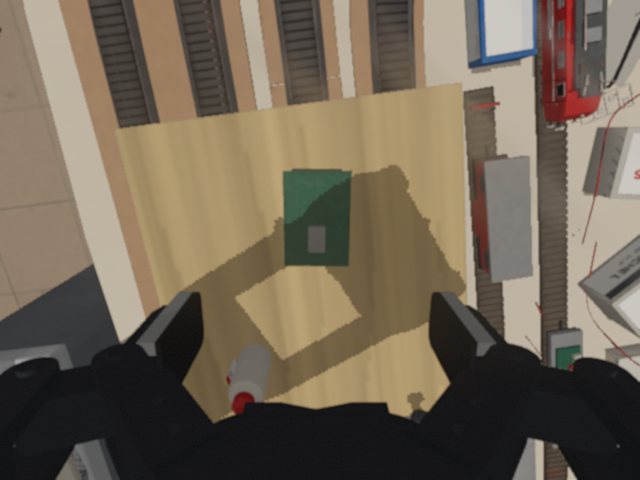

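The roof appears squarely at (317,218), its long axis vertical in the image; the bottle (245,380) is clear of the fingers. I descend and grip.

```bash
python3 -m handwheel '[{"x":-0.001,"y":0,"z":0.05,"spin":0.5,"jaw":1},{"x":-0.001,"y":0,"z":0.11,"spin":0.5,"jaw":1},{"x":-0.001,"y":0,"z":0.15,"spin":0.5,"jaw":1},{"x":-0.001,"y":0,"z":0.17,"spin":0.5,"jaw":1},{"x":-0.001,"y":0,"z":0.17,"spin":0.5,"jaw":1},{"x":-0.001,"y":0,"z":0.17,"spin":0.5,"jaw":0.4},{"x":-0.001,"y":0,"z":0.17,"spin":0.5,"jaw":0.4},{"x":-0.001,"y":0,"z":0.17,"spin":0.5,"jaw":0.4}]' 25
python3 -m handwheel '[{"x":0,"y":0,"z":0,"spin":0,"jaw":0.4},{"x":0,"y":0,"z":0,"spin":0,"jaw":0.4},{"x":0,"y":0,"z":0,"spin":0,"jaw":0.4}]' 25
```

```text
time: 2.7
position: [0.4716, 0.3006, 0.0814]
tcp_rot: [2.371, 2.06, 0.003]
contact_force: [-2.1, 0.1, 7.1]
finger_gap: 0.611
finger_force: 25.2
time: 3.08
position: [0.4716, 0.3006, 0.0814]
tcp_rot: [2.371, 2.06, 0.003]
contact_force: [-1.5, 1.5, 6.8]
finger_gap: 0.612
finger_force: 25.2
```

```bash
python3 -m handwheel '[{"x":0,"y":0,"z":-0.03,"spin":0,"jaw":0.4},{"x":0,"y":0,"z":-0.09,"spin":0,"jaw":0.4},{"x":0,"y":0,"z":-0.15,"spin":0,"jaw":0.4},{"x":-0.04,"y":0.02,"z":-0.19,"spin":0,"jaw":0.4},{"x":-0.09,"y":0.035,"z":-0.22,"spin":0,"jaw":0.4},{"x":-0.145,"y":0.05,"z":-0.22,"spin":0,"jaw":0.4},{"x":-0.2,"y":0.07,"z":-0.22,"spin":0,"jaw":0.4},{"x":-0.25,"y":0.09,"z":-0.22,"spin":-3,"jaw":0.4}]' 25
python3 -m handwheel '[{"x":-0.05,"y":0.014,"z":0,"spin":-3,"jaw":0.4},{"x":-0.1,"y":0.028,"z":0,"spin":-5,"jaw":0.4},{"x":-0.14,"y":0.042,"z":0,"spin":-7.5,"jaw":0.4},{"x":-0.183,"y":0.062,"z":0,"spin":-7.5,"jaw":0.4},{"x":-0.183,"y":0.062,"z":0,"spin":-7.5,"jaw":0.4},{"x":-0.183,"y":0.062,"z":0,"spin":-7.5,"jaw":0.4}]' 25
python3 - <<'E'
from h import *
pos,R=tool();im=cams.grab_frame('wrist');p=cams.camera_params('wrist');cv2.imwrite('pics/w3.png',im[:,:,::-1]);print(pos,R)
np.savez('w3.npz',K=p['intrinsics'],R=p['R'],t=p['t'],pos=pos,TR=R)
E
```

```text
time: 4.08
position: [0.5253, 0.0382, 0.3011]
tcp_rot: [2.315, 2.122, 0.002]
contact_force: [0.9, 0.4, -1.2]
finger_gap: 0.614
finger_force: 26.7
time: 4.82
position: [0.5708, -0.1474, 0.3004]
tcp_rot: [2.173, 2.268, 0.0]
contact_force: [-0.3, 1.0, -0.9]
finger_gap: 0.608
finger_force: 26.7
[ 0.5708059  -0.14738225  0.30039373] [[-4.26627943e-02  9.99089493e-01  2.67269139e-04]
 [ 9.99089529e-01  4.26627936e-02  8.24785572e-06]
 [-3.16210214e-06  2.67377675e-04 -9.99999964e-01]]
```

View pics/w3.png

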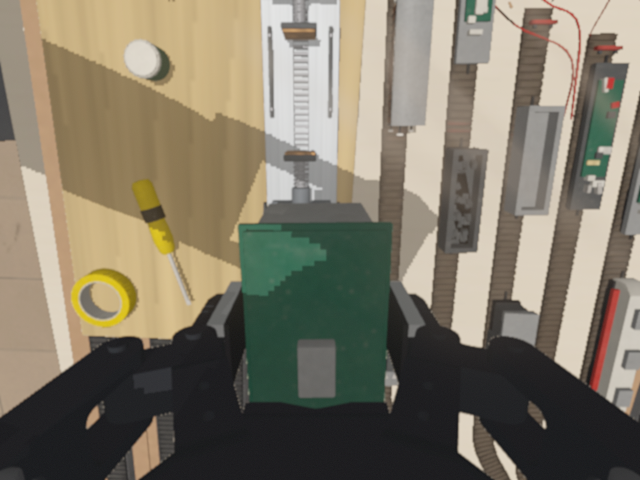

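The wrist view shows the bed from (263,0)-(343,0) down to row 200, guide strips at columns 270 and 332 (rows 27–117), the screw cork near (300,33), the pad cork near (300,155), and the held box's roof at (315,310).

Run:
```python
from h import *
d=np.load('w3.npz');p=dict(intrinsics=d['K'],R=d['R'],t=d['t'])
im=cv2.imread('pics/w3.png')[:,:,::-1].astype(int)
L=[];Rr=[]
for v in range(5,150,5):
    r,g,b=im[v,235:360].T; sat=im[v,235:360].max(1)-im[v,235:360].min(1)
    ok=np.where((sat<22)&(im[v,235:360].mean(1)>90))[0]+235
    if len(ok): L.append((ok.min(),v));Rr.append((ok.max(),v))
print(L[::4],Rr[::4])
for n,S in(('L',L),('R',Rr)):
    P=np.array([plane(p,u,.037)[:2] for u in S]); f=np.polyfit(P[:,1],P[:,0],1); res=P[:,0]-np.polyval(f,P[:,1]); ok=abs(res)<.003
    f=np.polyfit(P[ok,1],P[ok,0],1);print(n,f,'yaw',-np.degrees(np.arctan(f[0])),'x at y=-.05',np.polyval(f,-.05),res.std())
g=im.mean(2)
print('strip cols row70',g[70,258:346].astype(int))
for c in(270,271,331,332): print(c,g[18:126,c].astype(int)[::1][:16],g[105:125,c].astype(int))
for v in range(20,45):print(v,im[v,300],end=' ')
print()
for v in range(143,165):print(v,im[v,300],end=' ')
```

```text
[(np.int64(261), 5), (np.int64(262), 25), (np.int64(262), 45), (np.int64(263), 65), (np.int64(263), 85), (np.int64(264), 105), (np.int64(265), 125), (np.int64(265), 145)] [(np.int64(339), 5), (np.int64(339), 25), (np.int64(339), 45), (np.int64(338), 65), (np.int64(338), 85), (np.int64(337), 105), (np.int64(337), 125), (np.int64(337), 145)]
L [-0.04014459  0.51451679] yaw 2.2988811056879035 x at y=-.05 0.5165240241976241 0.0002653358848548211
R [-0.03923484  0.58557013] yaw 2.2468385085038225 x at y=-.05 0.5875318755728242 0.00028172897147255493
strip cols row70 [176 176 173 170 177 199 214 218 219 213 188 153 134 128 132 170 207 219
 219 219 220 220 219 218 219 220 219 219 219 218 218 218 218 217 206 185
 181 187 189 191 190 189 189 189 188 188 189 189 187 187 195 212 220 220
 220 220 219 218 218 220 221 222 222 221 221 221 222 222 222 213 177 132
 116 129 171 207 219 220 220 214 192 175 176 178 179 179 180 181]
270 [222 222 222 222 222 222 220 206 172 133 113 110 110 109 116 139] [143 147 160 175 176 163 148 146 152 153 154 163 183 202 214 216 216 215
 215 215]
271 [225 225 224 224 
[... 541 characters left out ...]
6 [109 108 107] 27 [109 103 100] 28 [131 110  93] 29 [163 129  96] 30 [177 139 100] 31 [165 130  93] 32 [133 106  79] 33 [114  93  74] 34 [109  89  71] 35 [107  89  72] 36 [106  88  72] 37 [104  87  71] 38 [106  90  77] 39 [111 100  90] 40 [117 111 106] 41 [128 126 124] 42 [145 145 144] 43 [154 154 152] 44 [149 148 147] 
143 [193 193 192] 144 [173 171 170] 145 [180 178 178] 146 [195 195 194] 147 [203 204 203] 148 [198 199 198] 149 [179 180 179] 150 [144 140 136] 151 [122 105  90] 152 [132 105  80] 153 [146 115  86] 154 [136 109  85] 155 [109  94  81] 156 [87 84 80] 157 [84 83 81] 158 [83 82 80] 159 [82 80 78] 160 [86 84 80] 161 [98 97 94] 162 [114 112 109] 163 [121 117 116] 164 [120 117 116]
```

Run:
```python
from h import *
d=np.load('w3.npz');p=dict(intrinsics=d['K'],R=d['R'],t=d['t'])
a=np.radians(2.27); ux=np.array([np.cos(a),np.sin(a)]);uy=np.array([-np.sin(a),np.cos(a)])
f=lambda uv,z:plane(p,uv,z)[:2]
A=[f((271,26.5),.043),f((331,26.5),.043),f((271,116.5),.043),f((331,117.5),.043)]
print(np.array(A),'len',(A[0]-A[2])@uy,(A[1]-A[3])@uy,'sep',(A[1]-A[0])@ux)
gm=np.mean(A,0); print('gm',gm,'line x',.55004-.0397*gm[1])
gm[0]=.55004-.0397*gm[1]
o=gm-.065*uy; print('origin',o)
for n,uv,z in(('screw',(300,32),.077),('pad',(300,150.5),.075)):
    q=f(uv,z)-o; print(n,'clamp xy',q@ux,q@uy)
t=gm-.027*uy; print('target',t)
pos,R=tool()
print('delta to target tool', R.T@(np.array([*t,.097])-pos),'ang',np.degrees(np.arctan2(R[1,1],R[0,1])))
# box in hand: roof corners
im=cv2.imread('pics/w3.png')[:,:,::-1];m=green(im);m[:210]=0;m[415:]=0;m[:,:230]=0;m[:,400:]=0
c=biggest(m)[:,0]; print(c.min(0),c.max(0)); zz=pos[2]+.003
for u in((240,224),(392,224)):print(R.T@(plane(p,u,zz)-pos))
```

```text
[[ 0.52350889  0.007008  ]
 [ 0.57780301  0.00938013]
 [ 0.52446708 -0.07102443]
 [ 0.5821067  -0.06942177]] len 0.07800915071005082 0.07891052262734548 sep 0.05434546776616681
gm [ 0.55197142 -0.03101452] line x 0.5512712763482654
origin [ 0.55384584 -0.09596351]
screw clamp xy 0.0013195614746917355 0.09227217243531209
pad clamp xy 0.000574580204976035 -0.003909001080227937
target [ 0.55234071 -0.05799333]
delta to target tool [ 0.08972124 -0.01469668  0.2035323 ] ang 2.486385301918319
[239 222] [391 408]
[ 0.03761492 -0.02470442 -0.00302091]
[ 0.03763856  0.02503314 -0.00299237]
```

```bash
python3 -m handwheel '[{"x":0.05,"y":-0.008,"z":0,"spin":0,"jaw":0.4},{"x":0.096,"y":-0.015,"z":0.02,"spin":0.2,"jaw":0.4},{"x":0.096,"y":-0.015,"z":0.06,"spin":0.2,"jaw":0.4},{"x":0.096,"y":-0.015,"z":0.11,"spin":0.2,"jaw":0.4},{"x":0.096,"y":-0.015,"z":0.15,"spin":0.2,"jaw":0.4},{"x":0.096,"y":-0.015,"z":0.18,"spin":0.2,"jaw":0.4},{"x":0.096,"y":-0.015,"z":0.18,"spin":0.2,"jaw":0.4}]' 25
python3 - <<'E'
from h import *
pos,R=tool();print(pos,sensors.read_state()['contact_force'])
o=np.array([.553846,-.095964]);a=np.radians(2.27);q=pos[:2]-o;print('clamp xy',q@[np.cos(a),np.sin(a)],q@[-np.sin(a),np.cos(a)],np.degrees(np.arctan2(R[1,1],R[0,1])))
im=cams.grab_frame('side')[:,:,::-1];i2=cams.grab_frame('scene')[:,:,::-1]
o=np.zeros((600,800,3),np.uint8)
a=cv2.resize(im[150:290,240:330],None,fx=4.2,fy=4.2);o[:588,:378]=a
b=cv2.resize(i2[200:340,330:490],None,fx=2.6,fy=2.6);o[:364,380:796]=b[:364];cv2.imwrite('pics/c2.png',o)
E
```

```text
time: 5.75
position: [0.5507, -0.0512, 0.1188]
tcp_rot: [-2.174, -2.264, 0.002]
contact_force: [0.3, 0.0, -0.1]
finger_gap: 0.61
finger_force: 26.7
[ 0.55074201 -0.05123106  0.11882915] [ 0.2685479   0.04868585 -0.10863262]
clamp xy -0.0013297440996853493 0.04482077695070942 2.3275429619159516
```

View pics/c2.png

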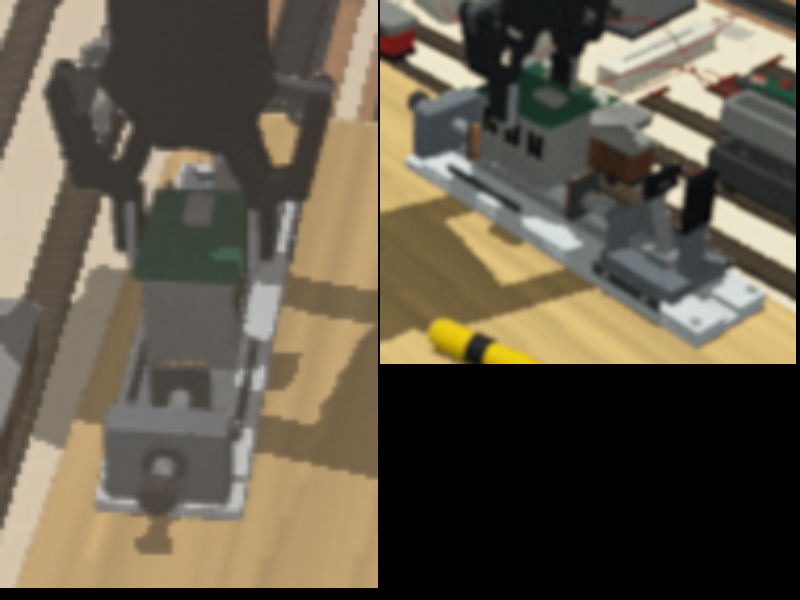

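The box hangs between the pad and the screw cork, above the strips and aligned with the bed. I shift 1 mm across and lower it.

```bash
python3 -m handwheel '[{"x":0,"y":0.001,"z":0.008,"spin":0,"jaw":0.4},{"x":0,"y":0.001,"z":0.015,"spin":0,"jaw":0.4},{"x":0,"y":0.001,"z":0.02,"spin":0,"jaw":0.4},{"x":0,"y":0.001,"z":0.02,"spin":0,"jaw":0.4}]' 25
python3 -m handwheel '[{"x":0,"y":0,"z":0.002,"spin":0,"jaw":0.4},{"x":0,"y":0,"z":0.0035,"spin":0,"jaw":0.4},{"x":0,"y":0,"z":0.0035,"spin":0,"jaw":0.4}]' 25
```

```text
time: 6.35
position: [0.5527, -0.0524, 0.0996]
tcp_rot: [-2.177, -2.264, 0.001]
contact_force: [0.7, 0.3, -0.3]
finger_gap: 0.612
finger_force: 26.7
time: 6.72
position: [0.5529, -0.0524, 0.0965]
tcp_rot: [-2.177, -2.265, 0.0]
contact_force: [-0.2, -0.3, -0.7]
finger_gap: 0.608
finger_force: 26.7
```

```bash
python3 -m handwheel '[{"x":0,"y":0,"z":0.001,"spin":0,"jaw":0.4},{"x":0,"y":0,"z":0.0015,"spin":0,"jaw":0.4},{"x":0,"y":0,"z":0.0015,"spin":0,"jaw":0.4}]' 25
```

```text
time: 7.1
position: [0.553, -0.0524, 0.0954]
tcp_rot: [2.177, 2.264, 0.0]
contact_force: [-1.6, -1.2, 5.3]
finger_gap: 0.615
finger_force: 27.2
```

```bash
python3 -m handwheel '[{"x":0,"y":0,"z":-0.0005,"spin":0,"jaw":0.8},{"x":0,"y":0,"z":-0.0005,"spin":0,"jaw":0.95},{"x":0,"y":0,"z":-0.0005,"spin":0,"jaw":0.95},{"x":0,"y":0,"z":-0.02,"spin":0,"jaw":0.95},{"x":0,"y":0,"z":-0.07,"spin":0,"jaw":0.95},{"x":-0.03,"y":0,"z":-0.12,"spin":0,"jaw":0.95},{"x":-0.08,"y":0,"z":-0.165,"spin":0,"jaw":0.95},{"x":-0.12,"y":0.005,"z":-0.2,"spin":0,"jaw":0.95}]' 25
python3 -m handwheel '[{"x":0,"y":0,"z":0,"spin":0,"jaw":0.95},{"x":0,"y":0,"z":0,"spin":0,"jaw":0.95}]'
python3 - <<'E'
from h import *
pos,R=tool();im=cams.grab_frame('wrist');p=cams.camera_params('wrist');cv2.imwrite('pics/w4.png',im[:,:,::-1]);print(pos,sensors.read_state()['qpos'])
np.savez('w4.npz',K=p['intrinsics'],R=p['R'],t=p['t'],pos=pos,TR=R)
m=green(im);m[:,:200]=0;m[:,420:]=0;c=biggest(m)[:,0];r=cv2.minAreaRect(np.array([plane(p,u,.097)[:2] for u in c],np.float32));print(c.min(0),c.max(0),r)
o=np.array([.553846,-.095964]);a=np.radians(2.27);q=r[0]-o;print('box clamp',q@[np.cos(a),np.sin(a)],q@[-np.sin(a),np.cos(a)])
b=cv2.resize(im[:,200:420,::-1],None,fx=1.25,fy=1.25);cv2.imwrite('pics/w4c.png',cv2.resize(im[:,190:430,::-1],None,fx=1.25,fy=1.25))
E
```

```text
time: 8.1
position: [0.5624, -0.1732, 0.2969]
tcp_rot: [2.176, 2.264, 0.0]
contact_force: [1.1, -0.5, -0.1]
finger_gap: 0.951
finger_force: 0.0
time: 8.35
position: [0.5624, -0.1718, 0.2942]
tcp_rot: [-2.177, -2.264, 0.0]
contact_force: [0.8, 0.4, -1.3]
finger_gap: 0.951
finger_force: 0.0
[ 0.56239298 -0.17176951  0.29416125] [-4.26797799e-01  1.68133223e-01  1.32943654e+00  6.97823811e-05
  1.64571585e+00 -4.66503803e-01]
[276   7] [342 113] ((0.5524842739105225, -0.05453815311193466), (0.05069008097052574, 0.07594400644302368), 3.0719823837280273)
box clamp 0.0002801627135130863 0.041447274906682985
```

View pics/w4.png

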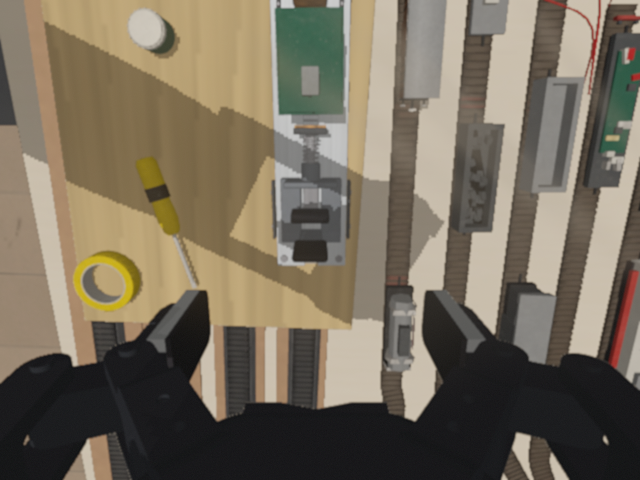

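Box stands between the strips (roof rows 7–113), the pad cork is at (311,128), the lever bar at (310,215) and the post top at (310,250). Now I measure the squeeze point.

Run:
```python
from h import *
d=np.load('w4.npz');p=dict(intrinsics=d['K'],R=d['R'],t=d['t'])
im=cv2.imread('pics/w4.png')[:,:,::-1].astype(int)
print([(v,int(im[v,302:318].mean())) for v in range(198,270)])
print('bar row215',[(u,int(im[215,u].mean())) for u in range(284,340,2)])
o=np.array([.553846,-.095964]);a=np.radians(2.27);ux=np.array([np.cos(a),np.sin(a)]);uy=np.array([-np.sin(a),np.cos(a)])
for v in range(205,226,2):
    q=plane(p,(310,v),.109)[:2]-o; print(v,'z.109',round(q@ux,4),round(q@uy,4))
for v in(240,256,258,260,262,264):
    q=plane(p,(310,v),.127)[:2]-o; print(v,'z.127',round(q@ux,4),round(q@uy,4))
for v in(124,125,126,127,128):
    q=plane(p,(310,v),.075)[:2]-o; print(v,im[v,310],'pad z.075',round(q@ux,4),round(q@uy,4))
```

```text
[(198, 145), (199, 145), (200, 145), (201, 141), (202, 129), (203, 114), (204, 102), (205, 98), (206, 96), (207, 88), (208, 70), (209, 52), (210, 46), (211, 45), (212, 45), (213, 46), (214, 48), (215, 50), (216, 52), (217, 53), (218, 52), (219, 50), (220, 48), (221, 46), (222, 59), (223, 90), (224, 116), (225, 123), (226, 123), (227, 121), (228, 109), (229, 89), (230, 73), (231, 70), (232, 71), (233, 71), (234, 71), (235, 70), (236, 70), (237, 71), (238, 70), (239, 64), (240, 53), (241, 43), (242, 40), (243, 41), (244, 41), (245, 40), (246, 41), (247, 41), (248, 40), (249, 41), (250, 41), (251, 41), (252, 40), (253, 41), (254, 41), (255, 42), (256, 43), (257, 44), (258, 43), (259, 40), (260, 46), (261, 78), (262, 123), (263, 150), (264, 155), (265, 151), (266, 148), (267, 144), (268, 142), (269, 139)]
bar row215 [(284, 122), (286, 122), (288, 123), (290, 98), (292, 54), (294, 52), (296, 52), (298, 53), (300, 53), (302, 52), (304, 51), (306, 50), (308, 51), (310, 48), (312, 50), (314, 48), (316, 49), (318, 47), (320, 47), (322, 48), (324, 48), (326, 47), (328, 53), (330, 78), (332, 81), (334, 81), (336, 79), (338, 79)]
205 z.109 0.0004 -0.0694
207 z.109 0.0004 -0.0711
209 z.109 0.0004 -0.0728
211 z.109 0.0004 -0.0745
213 z.109 0.0004 -0.0762
215 z.109 0.0004 -0.0779
217 z.109 0.0004 -0.0796
219 z.109 0.0004 -0.0813
221 z.109 0.0004 -0.0831
223 z.109 0.0003 -0.0848
225 z.109 0.0003 -0.0865
240 z.127 0.0006 -0.0943
256 z.127 0.0006 -0.1078
258 z.127 0.0006 -0.1095
260 z.127 0.0006 -0.1112
262 z.127 0.0006 -0.1129
264 z.127 0.0005 -0.1146
124 [148 134 123] pad z.075 0.0001 -0.0048
125 [172 142 112] pad z.075 0.0001 -0.0056
126 [185 147 103] pad z.075 0.0001 -0.0064
127 [170 133  95] pad z.075 0.0 -0.0073
128 [126 106  90] pad z.075 0.0 -0.0081
```

```bash
python3 -m handwheel '[{"x":-0.005,"y":0,"z":0,"spin":10,"jaw":0.95},{"x":-0.01,"y":0,"z":0,"spin":20,"jaw":0.95},{"x":-0.019,"y":-0.005,"z":0,"spin":30,"jaw":0.95},{"x":-0.019,"y":-0.005,"z":0,"spin":40,"jaw":0.95},{"x":-0.019,"y":-0.005,"z":0,"spin":50,"jaw":0.95},{"x":-0.019,"y":-0.005,"z":0,"spin":60,"jaw":0.95},{"x":-0.019,"y":-0.005,"z":0.03,"spin":70,"jaw":0.95},{"x":-0.019,"y":-0.005,"z":0.06,"spin":80,"jaw":0.95}]'
python3 -m handwheel '[{"x":0,"y":0,"z":0.02,"spin":10,"jaw":0.95},{"x":0,"y":0,"z":0.06,"spin":10,"jaw":0.95},{"x":0,"y":0,"z":0.1,"spin":10,"jaw":0.95},{"x":0,"y":0,"z":0.127,"spin":10,"jaw":0.95},{"x":0,"y":0,"z":0.127,"spin":10,"jaw":0.95},{"x":0,"y":0,"z":0.127,"spin":10,"jaw":0.95}]'
cat >> h.py <<'E'
def rep():
    pos,R=tool();s=sensors.read_state()
    o=np.array([.553846,-.095964]);a=np.radians(2.27);ux=np.array([np.cos(a),np.sin(a)]);uy=np.array([-np.sin(a),np.cos(a)])
    q=pos[:2]-o;F=np.asarray(s['contact_force']);print('clamp xy',(q@ux).round(4),(q@uy).round(4),'z',pos[2].round(4),'Fx,Fy,Fz',(F[:2]@ux).round(1),(F[:2]@uy).round(1),F[2].round(1),'gap mm',round(85*s['finger_gap'],1),'ff',np.round(s['finger_force'],1),'yaw ty',np.degrees(np.arctan2(R[1,1],R[0,1])).round(2),'t',s['time'])
E
python3 -c "
from h import *;rep()"
```

```text
time: 9.4
position: [0.5581, -0.1899, 0.2334]
tcp_rot: [-3.124, -0.328, 0.001]
contact_force: [-0.1, -1.1, -0.2]
finger_gap: 0.95
finger_force: 0.0
time: 10.15
position: [0.5587, -0.1908, 0.109]
tcp_rot: [3.141, 0.063, 0.001]
contact_force: [-0.2, 0.8, 0.1]
finger_gap: 0.95
finger_force: 0.0
clamp xy 0.001 -0.095 z 0.109 Fx,Fy,Fz -0.2 0.8 0.1 gap mm 80.7 ff 0.0 yaw ty -87.7 t 10.15
```

```bash
for i in 1; do python3 -m handwheel '[{"x":0,"y":0,"z":0,"spin":0,"jaw":0.6},{"x":0,"y":0,"z":0,"spin":0,"jaw":0.6},{"x":0,"y":0,"z":0,"spin":0,"jaw":0.5},{"x":0,"y":0,"z":0,"spin":0,"jaw":0.5}]' 30 >/dev/null; python3 -c "from h import *;rep()"; python3 -m handwheel '[{"x":0,"y":0,"z":0,"spin":0,"jaw":0.45},{"x":0,"y":0,"z":0,"spin":0,"jaw":0.45}]' 30 >/dev/null; python3 -c "from h import *;rep()"; python3 -m handwheel '[{"x":0,"y":0,"z":0,"spin":0,"jaw":0.4},{"x":0,"y":0,"z":0,"spin":0,"jaw":0.4}]' 30 >/dev/null; python3 -c "from h import *;rep()"; done
```

```text
clamp xy 0.0007 -0.0954 z 0.1082 Fx,Fy,Fz -0.1 0.6 1.0 gap mm 42.5 ff 0.0 yaw ty -87.75 t 10.65
clamp xy 0.0007 -0.0953 z 0.1082 Fx,Fy,Fz -1.5 2.6 4.1 gap mm 38.3 ff 3.6 yaw ty -87.75 t 10.9
clamp xy 0.0008 -0.0956 z 0.1087 Fx,Fy,Fz -3.9 -2.4 10.3 gap mm 34.4 ff 19.5 yaw ty -87.76 t 11.15
```

```bash
python3 -m handwheel '[{"x":0,"y":0,"z":0,"spin":0,"jaw":0.37},{"x":0,"y":0,"z":0,"spin":0,"jaw":0.35},{"x":0,"y":0,"z":0,"spin":0,"jaw":0.35}]' 30 >/dev/null; python3 -c "from h import *;rep()"; python3 -m handwheel '[{"x":0,"y":-0.003,"z":0,"spin":0,"jaw":0.35},{"x":0,"y":-0.003,"z":0,"spin":0,"jaw":0.35}]' 30 >/dev/null; python3 -c "from h import *;rep()"
```

```text
clamp xy 0.0008 -0.0957 z 0.109 Fx,Fy,Fz -5.6 -2.7 14.2 gap mm 30.7 ff 30.8 yaw ty -87.77 t 11.525
clamp xy 0.0008 -0.0925 z 0.109 Fx,Fy,Fz -5.4 0.7 14.3 gap mm 30.8 ff 30.6 yaw ty -87.77 t 11.775
```

```bash
python3 -m handwheel '[{"x":0,"y":-0.003,"z":0,"spin":0,"jaw":0.35},{"x":0,"y":-0.006,"z":0,"spin":0,"jaw":0.35},{"x":0,"y":-0.006,"z":0,"spin":0,"jaw":0.35}]' 30 >/dev/null; python3 -c "from h import *;rep()"; python3 -m handwheel '[{"x":0,"y":-0.003,"z":0,"spin":0,"jaw":0.35},{"x":0,"y":-0.006,"z":0,"spin":0,"jaw":0.35},{"x":0,"y":-0.009,"z":0,"spin":0,"jaw":0.35},{"x":0,"y":-0.009,"z":0,"spin":0,"jaw":0.35}]' 30 >/dev/null; python3 -c "
from h import *;rep()
im=cams.grab_frame('scene')[:,:,::-1];s=cams.grab_frame('side')[:,:,::-1]
o=np.zeros((520,800,3),np.uint8);a=cv2.resize(im[205:335,335:485],None,fx=3.4,fy=3.4)[:520];o[:a.shape[0],:510]=a[:,:510];b=cv2.resize(s[155:285,250:320],None,fx=4,fy=4);o[:520,515:795]=b;cv2.imwrite('pics/c3.png',o)"
```

```text
clamp xy 0.0008 -0.0864 z 0.1091 Fx,Fy,Fz -5.3 0.9 15.4 gap mm 31.0 ff 30.6 yaw ty -87.76 t 12.15
clamp xy 0.0008 -0.0774 z 0.109 Fx,Fy,Fz -6.5 0.4 15.2 gap mm 30.5 ff 30.6 yaw ty -87.76 t 12.65
```

View pics/c3.png

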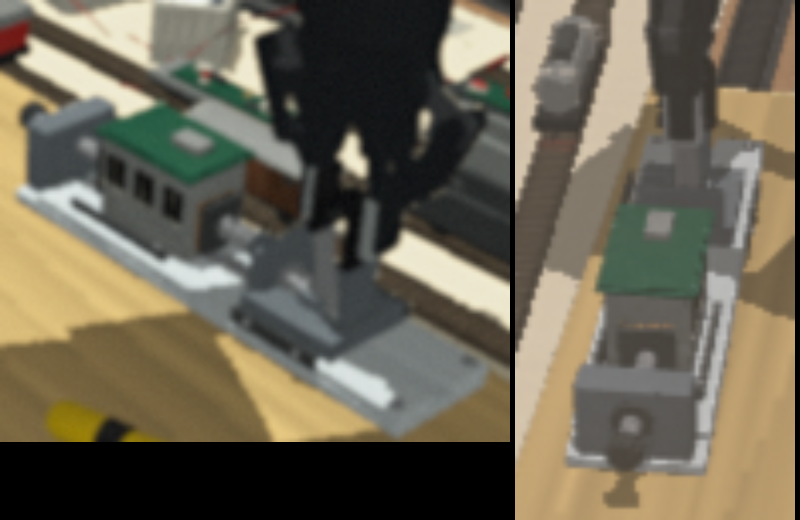

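The pad has reached the box and the box is sliding toward the screw, with the lever squeezed. I continue in small steps, watching the force.

```bash
r(){ python3 -c "from h import *;rep()"; }; 
python3 -m handwheel '[{"x":0,"y":-0.002,"z":0,"spin":0,"jaw":0.35},{"x":0,"y":-0.004,"z":0,"spin":0,"jaw":0.35},{"x":0,"y":-0.004,"z":0,"spin":0,"jaw":0.35}]' 30 >/dev/null;r
python3 -m handwheel '[{"x":0,"y":-0.002,"z":0,"spin":0,"jaw":0.35},{"x":0,"y":-0.002,"z":0,"spin":0,"jaw":0.35}]' 30 >/dev/null;r
python3 -m handwheel '[{"x":0,"y":-0.002,"z":0,"spin":0,"jaw":0.35},{"x":0,"y":-0.002,"z":0,"spin":0,"jaw":0.35}]' 30 >/dev/null;r
python3 -m handwheel '[{"x":0,"y":-0.001,"z":0,"spin":0,"jaw":0.35},{"x":0,"y":-0.001,"z":0,"spin":0,"jaw":0.35}]' 30 >/dev/null;r
```

```text
clamp xy 0.0008 -0.0735 z 0.109 Fx,Fy,Fz -4.9 -0.1 15.5 gap mm 30.6 ff 31.2 yaw ty -87.76 t 13.125
clamp xy 0.0008 -0.0715 z 0.109 Fx,Fy,Fz -5.3 -0.4 14.8 gap mm 30.7 ff 31.3 yaw ty -87.76 t 13.375
clamp xy 0.0008 -0.0696 z 0.1091 Fx,Fy,Fz -5.6 -2.4 15.0 gap mm 30.7 ff 31.7 yaw ty -87.77 t 13.625
clamp xy 0.0008 -0.0688 z 0.109 Fx,Fy,Fz -5.9 -2.7 13.2 gap mm 30.5 ff 32.5 yaw ty -87.77 t 13.875
```

```bash
cat >> h.py <<'E'
def avg(n=6):
    a=np.radians(2.27);uy=np.array([-np.sin(a),np.cos(a)]);F=[]
    for i in range(n): cams.grab_frame('side');F.append(np.asarray(sensors.read_state()['contact_force'])[:2]@uy)
    rep();print('Fy avg',np.mean(F).round(2),np.std(F).round(2))
E
r(){ python3 -c "from h import *;avg()"; }; r
python3 -m handwheel '[{"x":0,"y":-0.001,"z":0,"spin":0,"jaw":0.35},{"x":0,"y":-0.002,"z":0,"spin":0,"jaw":0.35},{"x":0,"y":-0.002,"z":0,"spin":0,"jaw":0.35}]' 30 >/dev/null;r
python3 -m handwheel '[{"x":0,"y":-0.001,"z":0,"spin":0,"jaw":0.35},{"x":0,"y":-0.002,"z":0,"spin":0,"jaw":0.35},{"x":0,"y":-0.002,"z":0,"spin":0,"jaw":0.35}]' 30 >/dev/null;r
```

```text
clamp xy 0.0008 -0.0688 z 0.1091 Fx,Fy,Fz -6.2 -3.7 14.1 gap mm 30.7 ff 32.4 yaw ty -87.77 t 14.175
Fy avg -2.98 0.49
clamp xy 0.0008 -0.067 z 0.109 Fx,Fy,Fz -6.3 -5.2 13.1 gap mm 30.7 ff 33.2 yaw ty -87.77 t 14.85
Fy avg -5.12 0.46
clamp xy 0.0008 -0.0652 z 0.109 Fx,Fy,Fz -5.1 -7.0 13.9 gap mm 30.6 ff 33.9 yaw ty -87.78 t 15.525
Fy avg -6.5 0.77
```

```bash
r(){ python3 -c "from h import *;avg(4)"; }
python3 -m handwheel '[{"x":0,"y":-0.0008,"z":0,"spin":0,"jaw":0.38},{"x":0,"y":-0.0018,"z":0,"spin":0,"jaw":0.40},{"x":0,"y":-0.0028,"z":0,"spin":0,"jaw":0.42},{"x":0,"y":-0.0036,"z":0,"spin":0,"jaw":0.44},{"x":0,"y":-0.0045,"z":0,"spin":0,"jaw":0.46},{"x":0,"y":-0.0045,"z":0,"spin":0,"jaw":0.46}]' 30 >/dev/null;r
```

```text
clamp xy 0.0008 -0.061 z 0.1081 Fx,Fy,Fz -0.8 -9.2 0.0 gap mm 39.3 ff 11.9 yaw ty -87.77 t 16.475
Fy avg -9.35 0.13
```

```bash
r(){ python3 -c "from h import *;avg(3)"; }
python3 -m handwheel '[{"x":0,"y":-0.0005,"z":0,"spin":0,"jaw":0.47},{"x":0,"y":-0.0015,"z":0,"spin":0,"jaw":0.48},{"x":0,"y":-0.0015,"z":0,"spin":0,"jaw":0.48}]' 30 >/dev/null;r
python3 -m handwheel '[{"x":0,"y":-0.0005,"z":0,"spin":0,"jaw":0.48},{"x":0,"y":-0.0005,"z":0,"spin":0,"jaw":0.48}]' 30 >/dev/null;r
python3 -m handwheel '[{"x":0,"y":-0.0005,"z":0,"spin":0,"jaw":0.48},{"x":0,"y":-0.0005,"z":0,"spin":0,"jaw":0.48}]' 30 >/dev/null;r
```

```text
clamp xy 0.0007 -0.0597 z 0.1079 Fx,Fy,Fz 0.6 -12.7 -3.3 gap mm 40.9 ff 13.4 yaw ty -87.77 t 17.0
Fy avg -12.38 0.22
clamp xy 0.0007 -0.0595 z 0.1079 Fx,Fy,Fz 1.7 -14.5 -4.1 gap mm 40.7 ff 15.1 yaw ty -87.78 t 17.4
Fy avg -14.93 0.37
clamp xy 0.0008 -0.0592 z 0.1079 Fx,Fy,Fz 0.1 -17.3 -4.6 gap mm 41.0 ff 16.7 yaw ty -87.78 t 17.8
Fy avg -17.0 0.36
```

Force now rises about 9 N/mm instead of 1 N/mm, so the pawl appears to have dropped. I open, lift and check.

```bash
python3 -m handwheel '[{"x":0,"y":0.001,"z":0,"spin":0,"jaw":0.52},{"x":0,"y":0,"z":0,"spin":0,"jaw":0.7},{"x":0,"y":-0.003,"z":0,"spin":0,"jaw":0.95},{"x":0,"y":-0.003,"z":0,"spin":0,"jaw":0.95},{"x":0,"y":-0.003,"z":-0.04,"spin":0,"jaw":0.95},{"x":0,"y":-0.003,"z":-0.1,"spin":0,"jaw":0.95},{"x":0,"y":0,"z":-0.15,"spin":0,"jaw":0.95},{"x":0,"y":0,"z":-0.15,"spin":0,"jaw":0.95}]' >/dev/null
python3 - <<'E'
from h import *
rep();pos,R=tool();im=cams.grab_frame('wrist');p=cams.camera_params('wrist')
np.savez('w5.npz',K=p['intrinsics'],R=p['R'],t=p['t'])
M=cv2.getRotationMatrix2D((0,0),0,1)
cv2.imwrite('pics/w5full.png',im[:,:,::-1])
cv2.imwrite('pics/w5.png',cv2.resize(im[120:360,120:440,::-1],None,fx=2.5,fy=2.5,interpolation=cv2.INTER_CUBIC))
E
```

```text
clamp xy 0.0017 -0.0578 z 0.2624 Fx,Fy,Fz -0.4 0.4 -1.2 gap mm 80.7 ff 0.0 yaw ty -87.74 t 18.8
```

View pics/w5.png

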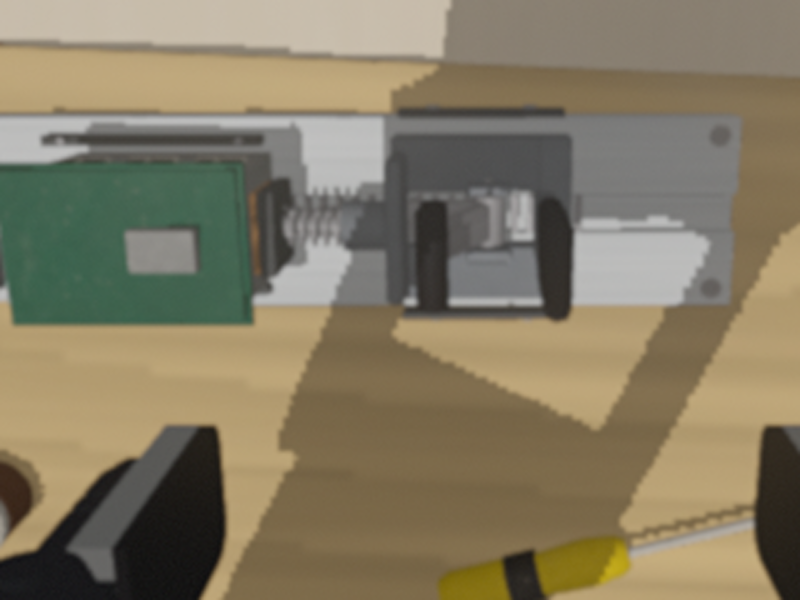

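The box stands between the strips with the pad cork at (262,230) against it; the lever bar spans x 416–447 and the post 540–572 in the crop. I check their spacing: 46 mm means the lever is fully let go.

Run:
```python
from h import *
d=np.load('w5.npz');p=dict(intrinsics=d['K'],R=d['R'],t=d['t'])
o=np.array([.553846,-.095964]);a=np.radians(2.27);uy=np.array([-np.sin(a),np.cos(a)]);ux=np.array([np.cos(a),np.sin(a)])
f=lambda u,z:((plane(p,np.array(u)/2.5+120,z)[:2]-o)@np.c_[ux,uy]).round(4)
for z in(.109,.113): print('bar L,R',z,f((416,250),z),f((447,250),z))
for z in(.1,.127): print('post L,R',z,f((540,260),z),f((572,260),z))
print('pad face',f((255,200),.075)); print('roof',f((12,323),.097),f((253,323),.097),f((243,165),.097))
print('jaw plate front',f((388,230),.075))
```

```text
bar L,R 0.109 [ 0.0024 -0.0354] [ 0.0024 -0.0446]
bar L,R 0.113 [ 0.0034 -0.0357] [ 0.0034 -0.0448]
post L,R 0.1 [-0.0029 -0.0728] [-0.0029 -0.0827]
post L,R 0.127 [ 0.0039 -0.0713] [ 0.0039 -0.0802]
pad face [0.0111 0.02  ]
roof [-0.0243  0.0941] [-0.0243  0.0177] [0.026  0.0174]
jaw plate front [ 0.001  -0.0236]
```

```bash
python3 -c "
from bench import robot;print(robot.close_job())"
```

```text
the job is handed in; nothing more can be done
None
```

I handed the job in without seeing the verdict: the signal box stands upright between the guide strips, the latch is down with the lever fully let go (45 mm measured over lever and post, 46 mm expected), and I estimate the pad presses with about 8 N; the glue, paint pots and screwdriver were not touched.

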